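# Clamp a board carrier in a T-slot test fixture

## Task

Take the winged clamp stud from its stand and lower its T-head into the rail's slot, in the free stretch behind the board carrier. Slide the stud along the slot so that it pushes the carrier fully home against the end stop, then, with the stud still against the carrier, turn it a quarter turn so that its head locks under the slot's lips and its wing reaches over the carrier; let go of it. Push the carrier only with the stud, never touch it with the gripper, and leave the other things on the bench where they are.

Things in the scene. Friction and masses are not known exactly. Their poses are not given: they have to be found in the camera images.
- fixture: Fixed aluminium T-slot rail on the bench, 320 mm long (x), 96 wide (y); all sizes here in mm. Origin: centre of underside. Top face at z 40. A slot 22 wide runs along x at y 0 over the whole length; lips z 30 to 40, cavity under them 50 wide, z 10 to 30. Low fences (8 wide, top at z 50, 80 apart) along both long edges guide the carrier. The stop is at the +x end; the carrier slides home towards +x.
- slot_free (a point): Point in the middle of the slot's mouth, level with the rail's top face, at rail x = -115 mm, in the stretch (rail x -160 to -55) that is free of the carrier at the start: a good place to lower the stud. Axes as the rail.
- stop_face (a point): Middle of the inner face (facing -x) of the dark steel stop block, at rail x = +140 mm, 46 above the bench. The block is 80 wide and its top is 62 above the bench. Axes as the rail. Carrier home: its centre is 55 short of this face and the touching stud's axis 130 short of it (rail x = +10).
- stud_grip (a point): Where to grip the loose upright steel clamp stud (0.28 to 0.46 kg, 88 mm tall): on its axis, in the finger plate, 14 thick (x) by 60 (y), 17 below to 18 above this point, gripped across its thickness. Axes: x along the T-head, y along the wing, z up. Below it is the clamp bar of the wing, 14 (x) by 84 (y), 17 to 29 below this point. Seated in the slot, this point is 84 above the bench.
- stud_collar (a point): On the stud's axis at the underside of its round collar (40 mm dia, 12 high), 44 below stud_grip. This shoulder rests on the rail's top face when the stud is seated; the collar's side pushes the carrier. The clamp bar then passes 3 above the carrier. Axes as stud_grip.
- stud_head (a point): Centre of the stud's T-head, 44 mm (x) by 16 (y) by 12 high, 20 below the collar's underside. It enters the slot only with x along the slot, either way round (3 free each side). A quarter turn either way then puts it across under the lips and the wing along the slot, 22 over the carrier. No spring or detent: it turns and slides with light friction and stays where left.
- stand: Fixed grey plastic parking stand, 80 mm (x) by 68 (y) by 34 high, origin centre of underside. The stud hangs in its pocket (52 by 24, long side along x) by the collar, its x within 0.15 rad of the stand's x; stud_grip is then 78 above the bench. Lift 40 to clear it.
- carrier_mid (a point): Centre, half-way up, of the loose black plastic board carrier, 110 mm (x) by 76 (y) by 12 high (0.2 to 0.42 kg), lying on the rail between the fences, its x along the rail's x, 45 to 80 short of home at the start. A green circuit board is on it; from 43 ahead of its rear edge on, parts stand up to 10 above the 12; nearer that edge it is flat.
- carrier_rear (a point): Middle of the carrier's flat rear edge (its -x end), 55 mm behind carrier_mid: the stud's collar pushes here. With the collar touching, the stud's axis is 20 behind this point.
- spool: Metal wire spool, 54 mm dia, 50 high, upright; origin centre of underside. Leave alone.
- mouse: Black computer mouse, 105 mm by 60 by 24. Origin centre of underside. Leave alone.
- parts_box: Small open white plastic box, 110 mm by 75 by 35. Origin centre of underside. Leave alone.
- screwdriver: Screwdriver lying flat, 200 mm long, red handle 100 long and 26 thick. Origin under its middle. Leave alone.
Mind the look-alikes: they are no part of the job. Leave any brown, orange or red look-alike of the part that bears carrier_mid alone.

How it is judged:
By the outcome, as a careful person would: the job done as asked, in the order asked, and still so for the second after the job is handed in, with the robot touching nothing.
It also fails if it takes over 48 s, if anything falls off the work surface, if the arm or the gripper's body presses on something with over 40 N, if the wrist force passes 120 N, or if a joint passes its speed limit or range.

## Robot

A 6-joint arm with a two-finger parallel gripper is mounted at the origin on the work surface. World frame = base frame: x ahead of the robot, y to its left, z up, the work surface at z = 0. Lengths are in m, angles in rad, forces in N, time in s.
With the tool pointing down it reaches from about 0.375 to 0.975 m from the base axis. Payload 3.8 kg.
Tool frame: the origin (TCP) lies at the very end of the fingers, on their centre line; the grasp point (between the pads) lies robot.grip_depth behind it (robot.grip_depth is the distance from the TCP to the grasp point, in m); x points along the fingers, z is the direction in which the jaws open and shut, and the axes are right-handed (so a half turn about x gives the same grasp; the last joint's range is limited). The gripper opens to 88 mm and grips with 3 to 60 N. Pads are 18 mm wide; open, the fingers measure 123 mm over their backs; the gripper's body (75 mm by 187 mm) begins 45 mm behind the grasp point.
Start: joints at [-1.341, 0.264, 1.604, -0, 1.274, -0.037], TCP at [0.178, -0.651, 0.239] pointing down, gripper open.
Joint ranges: [-2.63, 2.63], [-0.94, 2.18], [0.31, 2.57], [-1.31, 4.45], [0, 2.66], [-2.55, 2.55]. Speed limits (rad/s): [2.57, 2.57, 3.14, 3.14, 3.14, 3.14].

## Interface

Orientations are given as a unit quaternion [w, x, y, z].
In Python, from plant import robot gives the robot as it stands.
- The arm moves only by the shell command python3 -m jog 'ROWS'. ROWS is a JSON object of lists of equal length, an entry for each row: "claw": the closure, from 0 (fully open) to 1 (shut); "slide": the shift along the tool's x, y, z in cm, a list of three; "spin": the turn about the tool's x in rad. In form: {"claw": [claw, ...], "slide": [[tx, ty, tz], ...], "spin": [spin, ...]}. A call has 1 to 8 rows; each row is the pose to reach, as a shift and turn from the pose measured when the call began, along the tool's axes at that moment; what a row does not reach only later rows make up. A row lasts 1/12 s, in which the tool goes at most 41.7 mm and 7.16 degrees, less where a joint would pass 70% of its speed; a pose out of reach is approached as far as the arm can. A call with a gripper value outside its range is refused whole. The fingers move at their own pace and stop on an object; the grip force is fixed at half the most. Time passes only in rows, so rows that repeat a pose let the fingers close. It gives the time, the measured TCP pose, the force and the opening at its end, in the units of the state.
- robot.state(): the state, without advancing time (a new reading comes with each control period).
- robot.camera(name): name is "scene" or "top" or "wrist"; returns a dict with "img" (480x640x3 uint8, blue, green, red), "fx", "fy", "cx", "cy" (pixels), "pose" (4x4, takes a point from camera to world coordinates). Camera axes: x right, y down, z forward; pixel columns grow to the right and rows downward; lengths in m; the calibration is good to about 2 mm. A picture is of the moment at which its call begins. There is no depth.
- robot.close_job(): hands the job in, once; it reports no verdict.
Trained networks look in a picture, given as the dict that the camera call returned (one of the last four; its "shot" number tells which), for a name from the list of things; names that differ only in an ending like _2 or _b are one class to them, and where a whole thing is asked for, a point or a joint stands for the part that bears it (a point fixed in the world has none). Each returns a list of dicts, best first, with "p" (0 to 1); they miss things now and then, are a little off and sometimes report something else, mostly with a low value. They report only what shows in the picture. A call takes as long as a camera call. They do not tell look-alikes from the thing itself.
- robot.regions_of(picture, name): "mask" (480x640 bool, what is visible of it) and "at" ([column, row] in pixels, amid what is visible of it).
- robot.mark_of(picture, name): "at" ([column, row] in pixels: a listed point, or the origin of a listed thing).
The state is a dict: "time": time; "joint_positions": joint angles; "qvel": joint speeds; "joint_torque": joint torques, N m; "tool_pos": TCP position; "eef_rot": TCP orientation; "ft_force": force on the tool from outside, world axes, zero at the start; "wrist_torque": the same for the moment, N m; "opening": opening from 0.0 (shut) to 1.0 (fully open).
Only numpy, scipy, OpenCV 4.12 (cv2) and the standard library are available. Lean on these libraries where they do the work, as an engineer would, in place of code of your own. Each camera call takes 0.05 s, during which the arm holds its last target.

## Working session

There is one attempt and no reset: what is moved stays moved. The work goes in short steps, Python scripts to look and compute and a shell command to move; the robot and the scene stay as the last step left them, time stands still between calls to the robot, and variables do not carry over. Pictures are saved under pics/ and viewed, and the job is handed in when it is done.

```bash
ls; mkdir -p pics; python3 - <<'E'
from plant import robot
import cv2
print(robot.grip_depth); s=robot.state(); print(s)
for n in("scene","top"):
    p=robot.camera(n); cv2.imwrite(f"pics/{n}0.png",p["img"]); print(n,p["fx"],p["fy"],p["cx"],p["cy"],p["pose"])
    for q in ["slot_free","stop_face","stud_grip","stud_collar","carrier_mid","carrier_rear","stand","fixture"]:
        print(q,[(round(m["p"],2),[round(float(a)) for a in m["at"]]) for m in robot.mark_of(p,q)])
E
```

```text
pics
0.0187
{'time': 0.0, 'joint_positions': array([-1.34090872e+00,  2.64724200e-01,  1.60535651e+00, -9.11284216e-06,
        1.27369826e+00, -3.68915816e-02]), 'qvel': array([ 3.37850776e-05,  2.31646264e-03, -6.62881821e-04,  4.05189585e-04,
        8.01002858e-04, -1.58881892e-04]), 'joint_torque': array([-2.38804765e-03, -5.02117503e+01, -3.56877744e+01,  7.25491648e-02,
        2.93924077e-02, -1.83286356e-04]), 'tool_pos': array([ 0.17778769, -0.65043517,  0.23741696]), 'eef_rot': array([ 0.56145717,  0.42954919,  0.56265448, -0.4285712 ]), 'ft_force': array([-0.01415085,  0.77939512,  0.50964183]), 'wrist_torque': array([-0.00852055, -0.02663963,  0.02568547]), 'opening': 1.0018253041162928}
scene 543.1728800057856 543.1728800057856 316.5457813488946 245.75714083775463 [[ 0.62285373  0.49408338 -0.60657633  1.42142966]
 [ 0.78233571 -0.39135908  0.48455022 -0.66092352]
 [ 0.00201905 -0.77635023 -0.63029854  0.93582814]
 [ 0.          0.          0.          1.        ]]
slot_free [(0.87, [322, 259])]
stop_face [(0.95, [359, 203])]
stud_grip [(0.59, [203, 288])]
stud_collar [
[... 253 characters left out ...]
ixture [(0.97, [340, 243])]
top 445.80216806281237 445.80216806281237 329.2676422811976 243.85706950737773 [[ 0.00330179 -0.98572794  0.16831379  0.39895398]
 [-0.99996818 -0.00203221  0.00771464  0.02602143]
 [-0.00726249 -0.1683339  -0.98570328  1.17851577]
 [ 0.          0.          0.          1.        ]]
slot_free [(0.63, [341, 238])]
stop_face [(0.59, [252, 288])]
stud_grip []
stud_collar [(0.58, [461, 256])]
carrier_mid [(0.97, [268, 347]), (0.97, [230, 174]), (0.95, [400, 272]), (0.94, [195, 270]), (0.82, [299, 260])]
carrier_rear [(0.93, [216, 163]), (0.72, [251, 334]), (0.7, [426, 269]), (0.69, [318, 249]), (0.6, [181, 259])]
stand [(0.93, [456, 254])]
fixture [(0.81, [307, 262])]
```

View pics/scene0.png

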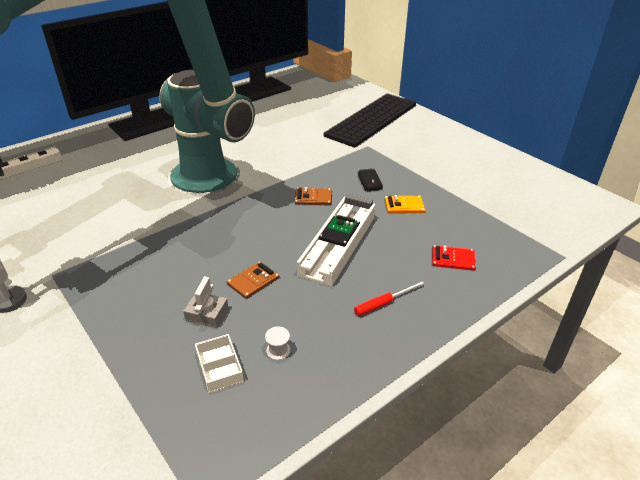

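View pics/top0.png

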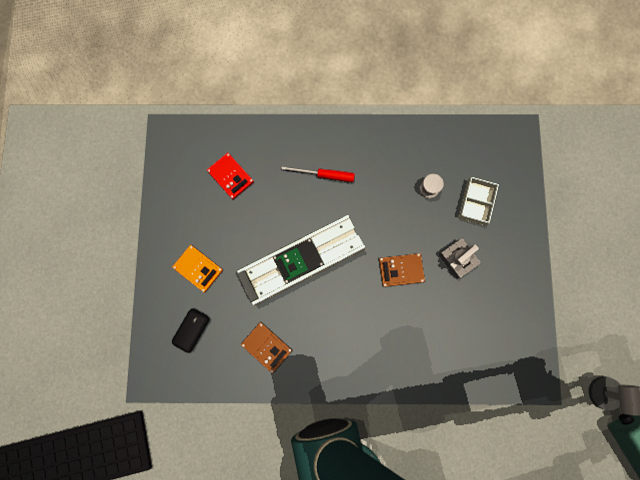

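The carrier to use is the black one with the green board, on the rail (top px 299,260). The look-alikes are brown or orange at (400,272), (267,347) and (197,268), and red at (230,175). The stud in its stand is at (461,258), the stop is the dark block at (250,288). I'll confirm this in enlarged crops.

```bash
cat > h.py <<'E'
import numpy as np, cv2
from plant import robot
def ray(p,uv):
    P=np.array(p["pose"]); d=P[:3,:3]@np.array([(uv[0]-p["cx"])/p["fx"],(uv[1]-p["cy"])/p["fy"],1.]); return P[:3,3],d
def at_z(p,uv,z):
    o,d=ray(p,uv); return o+d*(z-o[2])/d[2]
def proj(p,X):
    P=np.array(p["pose"]); c=(np.atleast_2d(X)-P[:3,3])@P[:3,:3]
    return np.c_[p["fx"]*c[:,0]/c[:,2]+p["cx"],p["fy"]*c[:,1]/c[:,2]+p["cy"]]
def crop(p,u,v,w,h,k,fn):
    im=p["img"][v:v+h,u:u+w]; cv2.imwrite(fn,cv2.resize(im,None,fx=k,fy=k,interpolation=cv2.INTER_CUBIC))
E
python3 - <<'E'
from h import *
s=robot.camera("scene"); t=robot.camera("top")
crop(t,220,200,160,120,5,"pics/t_rail.png"); crop(t,420,215,100,75,8,"pics/t_stud.png")
crop(s,280,180,120,110,5,"pics/s_rail.png"); crop(s,165,260,90,75,8,"pics/s_stud.png")
H=dict(slot_free=.04,stop_face=.046,stud_grip=.078,stud_collar=.034,carrier_mid=.046,carrier_rear=.046,stand=0,fixture=0)
for n,z in H.items():
    for p,l in((s,"s"),(t,"t")):
        for m in robot.mark_of(p,n): print(n,l,round(m["p"],2),at_z(p,m["at"],z).round(4))
E
```

```text
slot_free s 0.7 [ 0.6124 -0.005   0.04  ]
slot_free t 0.89 [0.5999 0.0105 0.04  ]
stop_face s 0.84 [0.4843 0.2356 0.046 ]
stop_face t 0.57 [0.4917 0.2298 0.046 ]
stud_grip s 0.94 [ 0.5523 -0.2951  0.078 ]
stud_grip t 0.74 [ 0.5599 -0.3035  0.078 ]
stud_collar s 0.71 [ 0.5603 -0.312   0.034 ]
stud_collar t 0.62 [ 0.5588 -0.3013  0.034 ]
carrier_mid s 0.67 [0.5811 0.3458 0.046 ]
carrier_mid s 0.65 [0.489 0.236 0.046]
carrier_mid s 0.63 [0.5353 0.1229 0.046 ]
carrier_mid s 0.62 [0.8138 0.2693 0.046 ]
carrier_mid s 0.61 [ 0.5647 -0.1786  0.046 ]
carrier_mid s 0.56 [0.3856 0.1472 0.046 ]
carrier_mid t 0.91 [0.3323 0.195  0.046 ]
carrier_mid t 0.85 [0.777  0.2995 0.046 ]
carrier_mid t 0.72 [ 0.5233 -0.1509  0.046 ]
carrier_mid t 0.71 [0.5238 0.376  0.046 ]
carrier_mid t 0.67 [0.5479 0.1066 0.046 ]
carrier_rear s 0.94 [0.6085 0.3772 0.046 ]
carrier_rear s 0.89 [0.851  0.3042 0.046 ]
carrier_rear s 0.71 [0.5786 0.0553 0.046 ]
carrier_rear s 0.7 [0.4262 0.1911 0.046 ]
carrier_rear s 0.59 [ 0.581  -0.2335  0.046 ]
carrier_rear s 0.4 [0.5919 0.0694 0.046 ]
carrier_rear s 0.29 [ 0.6001 -0.3185  0.046 ]
carrier_rear t 0.9 [0.5578 0.4188 0.046 ]
carrier_rear t 0.84 [0.367  0.2295 0.046 ]
carrier_rear t 0.79 [0.5734 0.0674 0.046 ]
carrier_rear t 0.65 [0.8176 0.3372 0.046 ]
carrier_rear t 0.62 [ 0.5378 -0.2079  0.046 ]
stand t 0.74 [ 0.5603 -0.3019  0.    ]
fixture s 0.64 [0.5505 0.1182 0.    ]
fixture t 0.63 [0.5607 0.1028 0.    ]
```

View pics/t_rail.png

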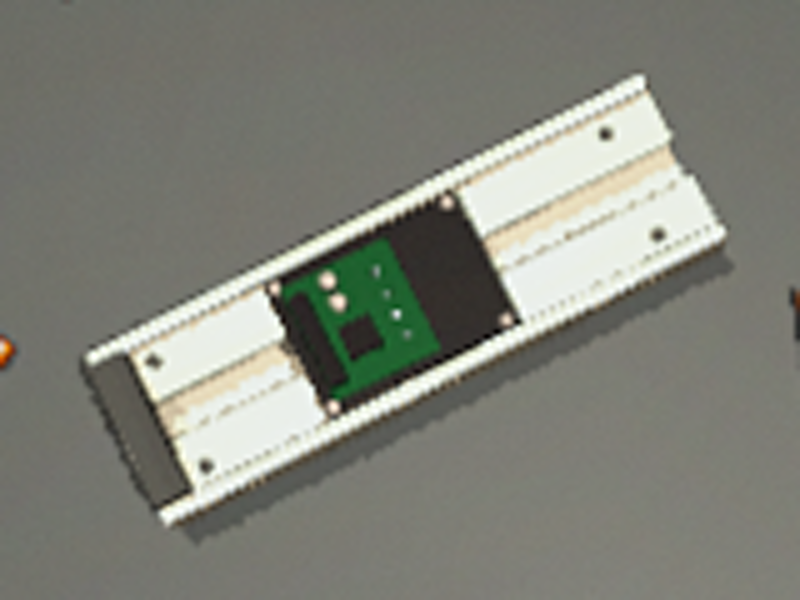

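View pics/t_stud.png

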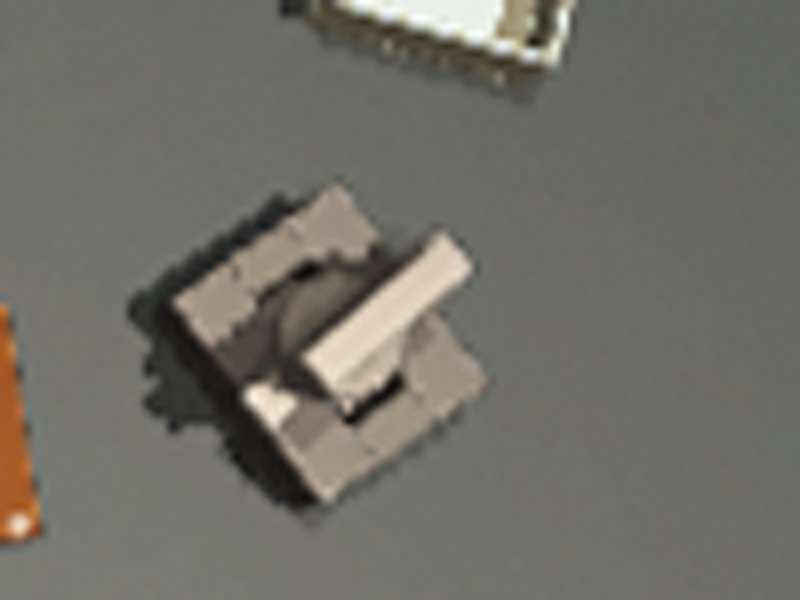

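View pics/s_rail.png

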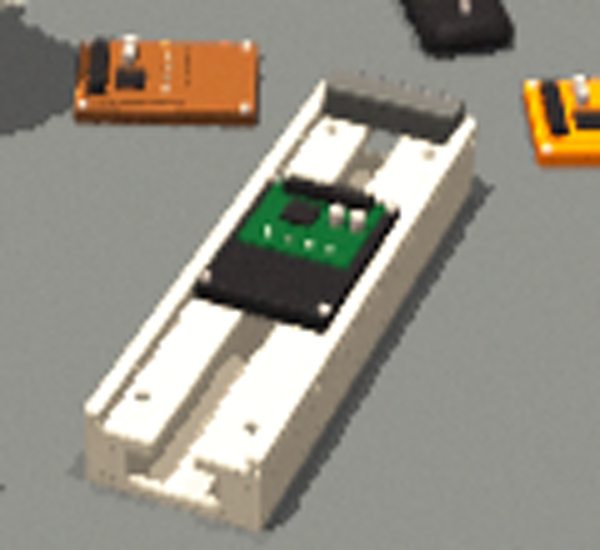

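View pics/s_stud.png

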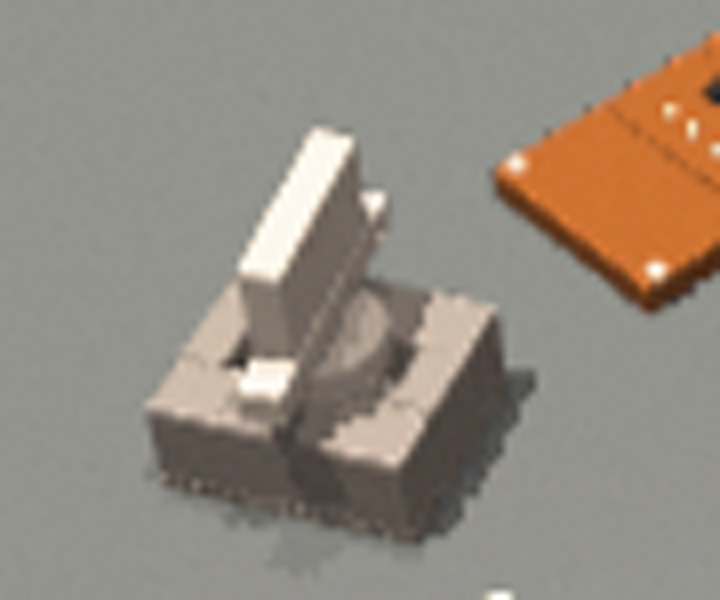

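```bash
cat > fit1.py <<'E'
from h import *
from scipy.optimize import least_squares
s=robot.camera("scene"); t=robot.camera("top")
c=lambda a,o,k:np.array(a)/k+np.array(o)-0.4
def w(q,L):
    x,y,a=q; L=np.array(L,float)/1000; R=np.array([[np.cos(a),-np.sin(a)],[np.sin(a),np.cos(a)]])
    return np.c_[L[:,:2]@R.T+[x,y],L[:,2]]
tc=c([(640,75),(725,240),(85,358),(165,522)],(220,200),5); sc=c([(90,408),(262,465),(325,80),(475,118)],(280,180),5)
# at -x end: top-image upper => larger world x
F=lambda sg:[(-160,-48*1,50),(-160,48,50),(160,-48,50),(160,48,50)]
for nm,data in(("t",[(t,tc)]),("s",[(s,sc[[1,0,3,2]])]),("both",[(t,tc),(s,sc[[1,0,3,2]])])):
    best=None
    for sg in(1,-1):
        L=[(a,sg*b,z) for a,b,z in F(1)]
        r=least_squares(lambda q:np.concatenate([(proj(p,w(q,L))-d).ravel() for p,d in data]),[.555,.11,2.05])
        if best is None or r.cost<best[1].cost: best=(sg,r)
    print("rail",nm,best[0],best[1].x.round(4),best[1].cost.round(2),best[1].fun.round(1))
st=c([(442,232),(475,268),(335,402),(300,360)],(420,215),8)
W=np.array([at_z(t,u,.096) for u in st]); print("stud t",W.round(4),W.mean(0),np.linalg.norm(W[0]-W[3]),np.linalg.norm(W[0]-W[1]))
d=W[0]-W[3]+W[1]-W[2]; print("wing yaw",np.arctan2(d[1],d[0]))
ss=c([(318,127),(355,140),(278,280),(240,270)],(165,260),8)
W=np.array([at_z(s,u,.096) for u in ss]); print("stud s",W.round(4),W.mean(0),np.linalg.norm(W[0]-W[3]),np.linalg.norm(W[0]-W[1]))
d=W[0]-W[3]+W[1]-W[2]; print("wing yaw",np.arctan2(d[1],d[0]))
cr=c([(455,190),(520,322)],(220,200),5); print("carrier rear t",np.array([at_z(t,u,.052) for u in cr]).round(4))
cr=c([(195,285),(322,325)],(280,180),5); print("carrier rear s",np.array([at_z(s,u,.052) for u in cr]).round(4))
S=robot.state(); import scipy.spatial.transform as T
R=T.Rotation.from_quat(np.roll(S["eef_rot"],-1)).as_matrix(); print(S["time"],S["tool_pos"].round(4)); print(R.round(3))
E
python3 fit1.py
```

```text
rail t 1 [0.5524 0.1073 2.0475] 0.57 [ 0.1  0.1  0.4 -0.4 -0.4 -0.4 -0.2  0.6]
rail s 1 [0.5553 0.1071 2.0543] 1.16 [ 0.5 -0.8 -0.6  0.2  0.6  0.4 -0.6  0.4]
rail both 1 [0.5534 0.1076 2.0511] 2.82 [-0.1 -0.4  0.3 -1.  -0.4 -0.6 -0.1  0.4 -0.  -1.3 -1.1 -0.3  0.5  0.1
 -0.7  0. ]
stud t [[ 0.5852 -0.3233  0.096 ]
 [ 0.574  -0.3328  0.096 ]
 [ 0.5325 -0.2881  0.096 ]
 [ 0.5454 -0.278   0.096 ]] [ 0.55928052 -0.30556317  0.096     ] 0.060285100555604064 0.014684691743555953
wing yaw -0.8370488049627304
stud s [[ 0.5379 -0.2847  0.096 ]
 [ 0.5494 -0.2792  0.096 ]
 [ 0.5864 -0.3246  0.096 ]
 [ 0.5764 -0.3309  0.096 ]] [ 0.56252305 -0.30484706  0.096     ] 0.06005483719976546 0.012717932418306297
wing yaw 2.260510431579931
carrier rear t [[0.6075 0.0829 0.052 ]
 [0.5393 0.0491 0.052 ]]
carrier rear s [[0.5443 0.0466 0.052 ]
 [0.6113 0.0772 0.052 ]]
1.9 [ 0.178  -0.6511  0.2387]
[[-0.     0.965  0.264]
 [-0.     0.264 -0.965]
 [-1.    -0.     0.   ]]
```

```bash
cat >> h.py <<'E'
from scipy.spatial.transform import Rotation as Ro
def pose():
    S=robot.state(); R=Ro.from_quat(np.roll(S["eef_rot"],-1)).as_matrix(); return S,R
def goto(P,yaw):
    S,R=pose(); d=R.T@(np.array(P)-S["tool_pos"])*100
    y=np.arctan2(R[1,2],R[0,2]); sp=-((yaw-y+np.pi)%(2*np.pi)-np.pi)
    print("t",round(S["time"],2),"tcp",S["tool_pos"].round(4),"yaw",round(y,4),"j6",S["joint_positions"][5].round(2),"F",S["ft_force"].round(1),"op",round(S["opening"],3),"tilt",R[:,0].round(3))
    print("slide cm",d.round(2),"spin",round(sp,3))
E
python3 -c "
from h import *
goto([.561,-.305,.2],-2.42)"
```

```text
t 1.9 tcp [ 0.178  -0.6511  0.2387] yaw -1.304 j6 -0.04 F [-0.2  0.6 -0.3] op 0.995 tilt [-0. -0. -1.]
slide cm [  3.87  46.07 -23.29] spin 1.116
```

```bash
python3 -m jog '{"claw":[0,0,0,0,0,0,0,0],"slide":[[0.5,4,-2],[1,8,-4],[1.5,12,-6],[2,16,-8],[2.5,20,-10],[3,24,-12],[3,28,-14],[3,32,-16]],"spin":[0.12,0.24,0.36,0.48,0.6,0.72,0.84,0.96]}'; python3 -c "
from h import *
goto([.561,-.305,.18],-2.42)"
```

```text
time: 2.57
tool_pos: [0.4216, -0.4321, 0.2088]
eef_rot: [-0.301, -0.64, -0.301, 0.64]
ft_force: [0.6, -0.5, -0.3]
opening: 1.0
t 2.57 tcp [ 0.4216 -0.4321  0.2088] yaw -2.2623 j6 1.42 F [ 0.6 -0.5 -0.3] op 1.0 tilt [-0.  0. -1.]
slide cm [  2.88   2.63 -18.68] spin 0.158
```

```bash
python3 -m jog '{"claw":[0,0,0,0,0,0,0],"slide":[[0.5,0.5,-4],[1,1,-8],[2,2,-12],[2.5,2.6,-16],[2.9,2.6,-18.7],[2.9,2.6,-18.7],[2.9,2.6,-18.7]],"spin":[0.08,0.158,0.158,0.158,0.158,0.158,0.158]}'; python3 -c "
from h import *
goto([.561,-.305,.18],-2.42)
p=robot.camera('wrist'); cv2.imwrite('pics/w1.png',p['img'])
print(p['fx'],p['cx'],p['cy']);print(p['pose'].round(3))"
```

```text
time: 3.15
tool_pos: [0.5616, -0.3032, 0.1793]
eef_rot: [-0.25, -0.661, -0.251, 0.662]
ft_force: [0.7, 0.2, -0.2]
opening: 1.003
t 3.15 tcp [ 0.5616 -0.3032  0.1793] yaw -2.417 j6 1.88 F [ 0.7  0.2 -0.2] op 1.003 tilt [-0.001  0.001 -1.   ]
slide cm [-0.07  0.09  0.16] spin 0.003
389.9457306338649 316.3189847045917 238.58421827351123
[[-0.749 -0.633 -0.196  0.612]
 [-0.663  0.716  0.22  -0.36 ]
 [ 0.001  0.295 -0.956  0.325]
 [ 0.     0.     0.     1.   ]]
```

View pics/w1.png

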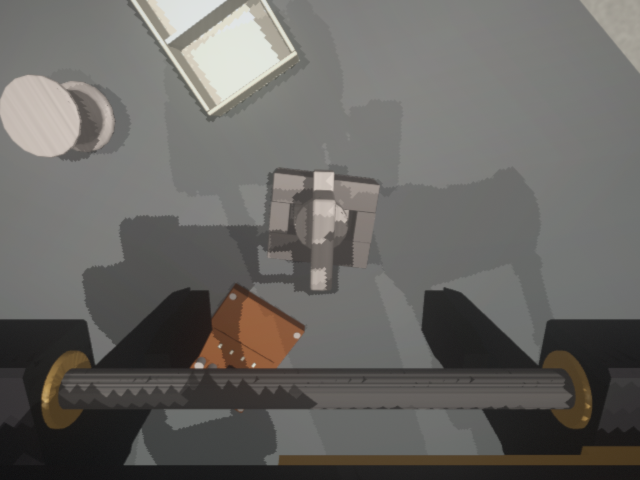

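```bash
python3 -c "
from h import *
p=robot.camera('wrist'); crop(p,260,160,130,140,4.28,'pics/w1c.png')
S,R=pose()
print(proj(p,[S['tool_pos'],S['tool_pos']+[0,0,-.1],[.561,-.305,.096]]))"
```

```text
[[317.75502774 308.81713682]
 [317.05437777 237.95332669]
 [316.39461448 245.24843673]]
```

View pics/w1c.png

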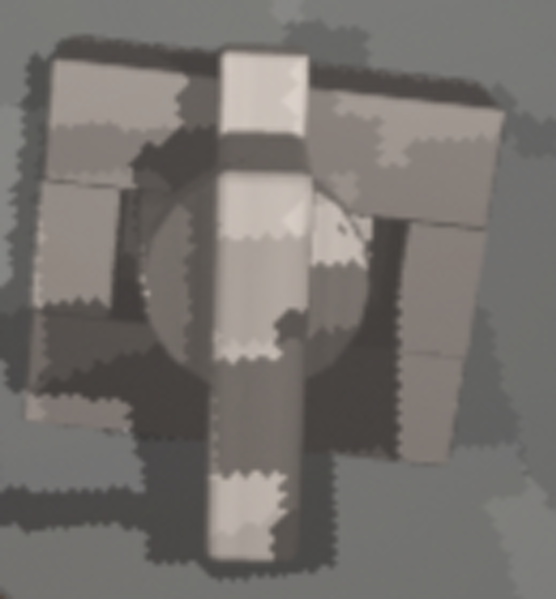

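```bash
cat > fit2.py <<'E'
from h import *
p=robot.camera('wrist')
def m(x,y,a):
    ex=np.array([np.cos(a),np.sin(a),0]);ey=np.array([-np.sin(a),np.cos(a),0]);o=np.array([x,y,.078])
    f=lambda hx,hy,z:[o+sx*hx*ex+sy*hy*ey+[0,0,z] for sx,sy in((-1,-1),(1,-1),(1,1),(-1,1))]
    return f(.007,.03,.018),f(.007,.042,-.017)
for a in((.561,-.305,.72),(.5635,-.3075,.72)):
    A,B=m(*a)
    print(((proj(p,A)-[260,160])*4.28).round(), ((proj(p,B)-[260,160])*4.28).round())
obs=np.array([(218,172),(312,172)])/4.28+[260,160]-.4
print([at_z(p,o,.096).round(4) for o in obs])
obs=np.array([(221,52),(309,52)])/4.28+[260,160]-.4
print([at_z(p,o,.061).round(4) for o in obs])
E
python3 fit2.py
```

```text
[[286. 162.]
 [186. 162.]
 [189. 557.]
 [282. 557.]] [[281.  44.]
 [192.  44.]
 [195. 535.]
 [277. 535.]]
[[285. 137.]
 [184. 137.]
 [187. 535.]
 [281. 535.]] [[280.  21.]
 [190.  21.]
 [194. 516.]
 [276. 516.]]
[array([ 0.5821, -0.3249,  0.096 ]), array([ 0.5722, -0.3335,  0.096 ])]
[array([ 0.59 , -0.334,  0.061]), array([ 0.5796, -0.3432,  0.061 ])]
```

```bash
cat >> fit2.py <<'E'
from scipy.optimize import least_squares
A=np.array([(312,172),(218,172),(208,560),(298,561),(309,52),(221,52)])/4.28+[260,160]-.4
def pr(q):
    a,b=m(*q); a=proj(p,a); b=proj(p,b)
    return (np.r_[a,b[:2]]-A)[[1,0,3,2,4,5]] if 0 else np.r_[a[:2]-A[:2], a[2:]-A[[2,3]], b[:2]-A[4:]]
r=least_squares(lambda q:pr(q).ravel(),[.561,-.305,.72]); print(r.x.round(4),r.fun.round(1))
goto([r.x[0],r.x[1],.062],r.x[2]-np.pi)
E
python3 fit2.py|tail -5
```

```text
[array([ 0.5818, -0.3253,  0.096 ]), array([ 0.572, -0.334,  0.096])]
[array([ 0.5898, -0.3345,  0.061 ]), array([ 0.5794, -0.3437,  0.061 ])]
[ 0.5579 -0.3068  0.6942] [ 0.8 -0.2 -0.7 -0.8 -0.3  0.6  0.4  0.9 -0.   0.1 -0.2 -0.4]
t 3.35 tcp [ 0.5602 -0.3059  0.1802] yaw -2.4218 j6 1.88 F [-0.2 -0.3  0.4] op 1.003 tilt [-0. -0. -1.]
slide cm [11.82 -0.08  0.24] spin 0.026
```

```bash
python3 -m jog '{"claw":[0,0,0,0,0,0],"slide":[[2,0,0.24],[5,0,0.24],[8,0,0.24],[10.5,0,0.24],[11.8,0,0.24],[11.8,0,0.24]],"spin":[0.026,0.026,0.026,0.026,0.026,0.026]}'; python3 -c "
from h import *
goto([.5579,-.3068,.062],-2.447)
p=robot.camera('wrist'); cv2.imwrite('pics/w2.png',p['img'])"
```

```text
time: 3.85
tool_pos: [0.5551, -0.3071, 0.0586]
eef_rot: [-0.238, -0.664, -0.242, 0.667]
ft_force: [-0.3, 0.5, 0.5]
opening: 0.996
t 3.85 tcp [ 0.5551 -0.3071  0.0586] yaw -2.4497 j6 1.91 F [-0.3  0.5  0.5] op 0.996 tilt [-0.006  0.003 -1.   ]
slide cm [-0.34  0.16 -0.24] spin -0.003
```

View pics/w2.png

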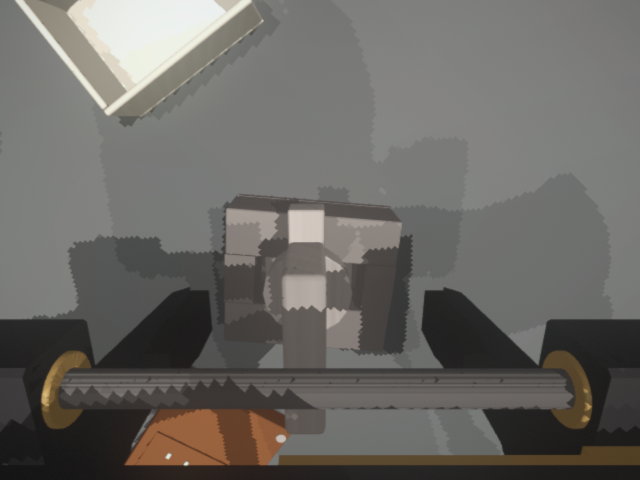

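```bash
python3 -m jog '{"claw":[0,0,1,1,1,1,1,1],"slide":[[-0.3,0.1,-0.25],[-0.3,0.1,-0.25],[-0.3,0.1,-0.25],[-0.3,0.1,-0.25],[-0.3,0.1,-0.25],[-0.3,0.1,-0.25],[-0.3,0.1,-0.25],[-0.3,0.1,-0.25]],"spin":[0,0,0,0,0,0,0,0]}'; python3 -c "
from h import *
goto([.5579,-.3068,.112],-2.447)"
```

```text
time: 4.57
tool_pos: [0.5592, -0.3069, 0.0639]
eef_rot: [-0.239, -0.664, -0.241, 0.666]
ft_force: [0.3, 0.9, 0.2]
opening: 0.57
t 4.57 tcp [ 0.5592 -0.3069  0.0639] yaw -2.4492 j6 1.91 F [0.3 0.9 0.2] op 0.57 tilt [-0.003  0.001 -1.   ]
slide cm [-4.81 -0.1   0.11] spin -0.002
```

```bash
python3 -m jog '{"claw":[1,1,1,1,1,1,1,1],"slide":[[0,0,0],[0,0,0],[0,0,0],[0,0,0],[0,0,0],[0,0,0],[0,0,0],[0,0,0]],"spin":[0,0,0,0,0,0,0,0]}'; python3 -c "
from h import *
goto([.5579,-.3068,.112],-2.447)"
```

```text
time: 5.23
tool_pos: [0.5593, -0.3068, 0.0638]
eef_rot: [-0.239, -0.664, -0.241, 0.666]
ft_force: [-0.5, 0.8, -0.0]
opening: 0.153
t 5.23 tcp [ 0.5593 -0.3068  0.0638] yaw -2.4492 j6 1.91 F [-0.5  0.8 -0. ] op 0.153 tilt [-0.003  0.001 -1.   ]
slide cm [-4.82 -0.1   0.11] spin -0.002
```

```bash
python3 -m jog '{"claw":[1,1,1,1,1,1,1,1],"slide":[[-1,0,0],[-3,0,0],[-5,0,0],[-7,0,0],[-7.5,0,0],[-7.5,0,0],[-7.5,0,0],[-7.5,0,0]],"spin":[0,0,0,0,0,0,0,0]}'; python3 -c "
from h import *
goto([.6065,.0056,.135],-1.0905)
p=robot.camera('wrist'); cv2.imwrite('pics/w3.png',p['img'])"
```

```text
time: 5.9
tool_pos: [0.5584, -0.3062, 0.1371]
eef_rot: [-0.238, -0.664, -0.242, 0.667]
ft_force: [0.2, 0.3, -3.8]
opening: 0.154
t 5.9 tcp [ 0.5584 -0.3062  0.1371] yaw -2.4492 j6 1.91 F [ 0.2  0.3 -3.8] op 0.154 tilt [-0.005  0.003 -1.   ]
slide cm [  0.28 -20.93 -23.61] spin -1.359
```

View pics/w3.png

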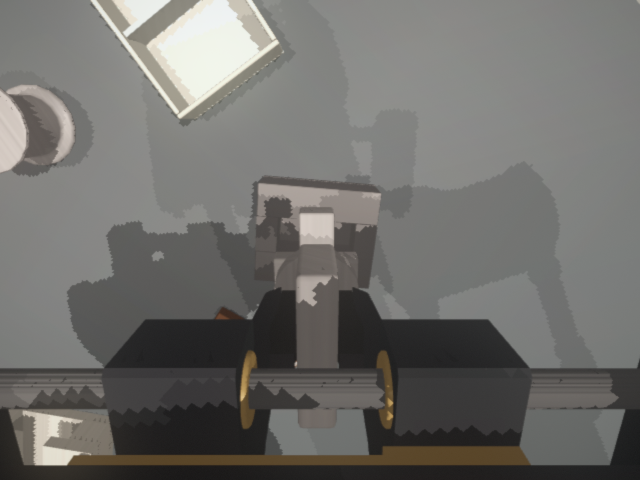

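Stud lifted: it is between the fingers (px 317,280) and clear of the stand.

```bash
python3 -m jog '{"claw":[1,1,1,1,1,1,1,1],"slide":[[0,-1,-1],[0,-3,-3],[0,-5,-6],[0,-8,-9],[0,-10.5,-12],[0,-13,-15],[0,-15.5,-18],[0,-18,-20]],"spin":[-0.1,-0.2,-0.32,-0.44,-0.56,-0.68,-0.8,-0.92]}'; python3 -c "
from h import *
goto([.6065,.0056,.135],-1.0905)"
```

```text
time: 6.62
tool_pos: [0.5974, -0.0373, 0.1361]
eef_rot: [0.509, 0.487, 0.515, -0.488]
ft_force: [0.4, 0.2, -2.8]
opening: 0.153
t 6.62 tcp [ 0.5974 -0.0373  0.1361] yaw -1.5227 j6 1.42 F [ 0.4  0.2 -2.8] op 0.153 tilt [-0.007  0.004 -1.   ]
slide cm [ 0.12  1.12 -4.24] spin -0.432
```

```bash
python3 -m jog '{"claw":[1,1,1,1,1,1,1],"slide":[[0,0.5,-1.5],[0,0.8,-3],[0,1.1,-4.2],[0,1.1,-4.2],[0,1.1,-4.2],[0,1.1,-4.2],[0,1.1,-4.2]],"spin":[-0.12,-0.24,-0.36,-0.432,-0.432,-0.432,-0.432]}'; python3 -c "
from h import *
goto([.6065,.0056,.135],-1.0905)
for n in ('wrist','top','scene'):
  p=robot.camera(n); cv2.imwrite('pics/%s4.png'%n,p['img'])
  if n=='top': crop(p,280,190,120,90,6.5,'pics/top4c.png')
  if n=='scene': crop(p,270,190,120,100,6,'pics/scene4c.png')
"
```

```text
time: 7.2
tool_pos: [0.6057, 0.0049, 0.1353]
eef_rot: [0.601, 0.367, 0.607, -0.368]
ft_force: [-0.1, 0.0, -2.7]
opening: 0.156
t 7.2 tcp [0.6057 0.0049 0.1353] yaw -1.0929 j6 1.06 F [-0.1  0.  -2.7] op 0.156 tilt [-0.009  0.004 -1.   ]
slide cm [ 0.03  0.1  -0.03] spin -0.002
```

View pics/wrist4.png

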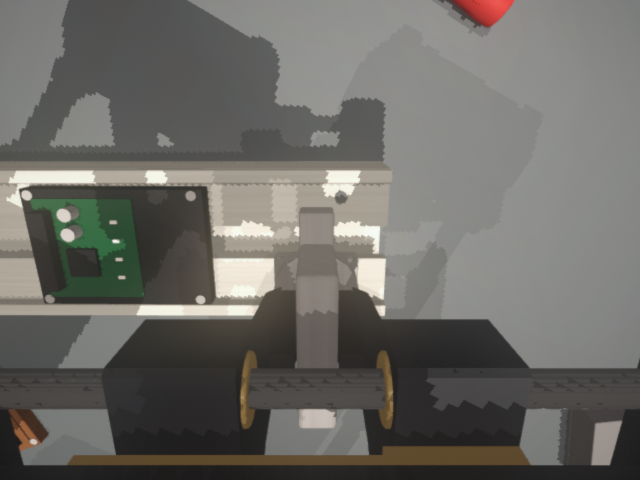

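View pics/top4c.png

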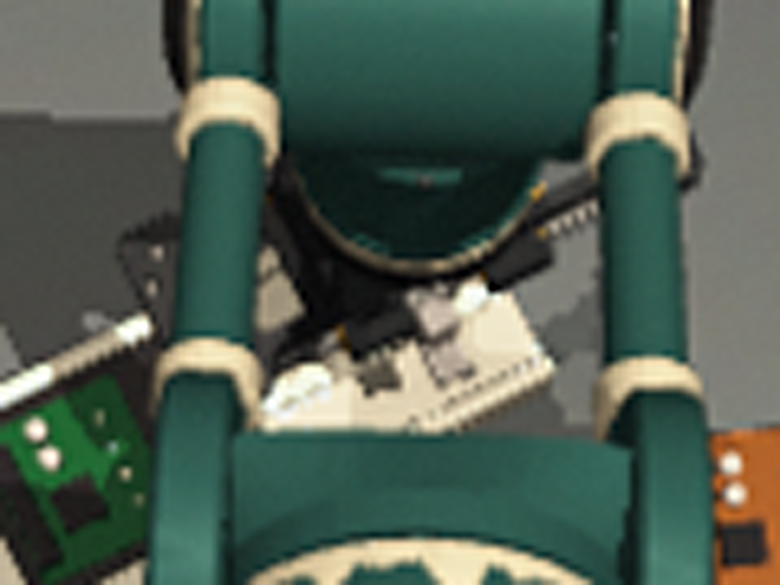

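View pics/scene4c.png

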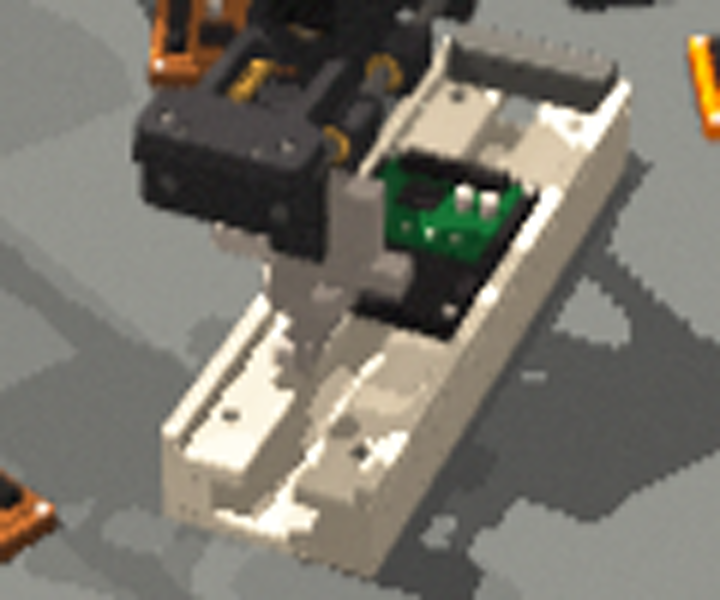

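```bash
python3 -c "
from h import *
im=cv2.imread('pics/wrist4.png')[150:330,200:410]
cv2.imwrite('pics/w4c.png',cv2.resize(im,None,fx=3.8,fy=3.3,interpolation=cv2.INTER_CUBIC))
p=robot.camera('wrist')
def w(L,q=(.5534,.1076,2.051)):
    L=np.array(L)/1000.; a=q[2]; R=np.array([[np.cos(a),-np.sin(a)],[np.sin(a),np.cos(a)]])
    return np.c_[L[:,:2]@R.T+[q[0],q[1]],L[:,2]]
L=[(-160,y,z) for y,z in((-48,50),(-40,50),(-40,40),(-11,40),(11,40),(40,50),(48,50))]
print(((proj(p,w(L))-[200,150])*[3.8,3.3]).round(), proj(p,w(L)).round())
"
```

```text
[[737.  52.]
 [734.  97.]
 [722.  89.]
 [713. 239.]
 [706. 346.]
 [707. 501.]
 [705. 537.]] [[394. 166.]
 [393. 179.]
 [390. 177.]
 [388. 222.]
 [386. 255.]
 [386. 302.]
 [385. 313.]]
```

View pics/w4c.png

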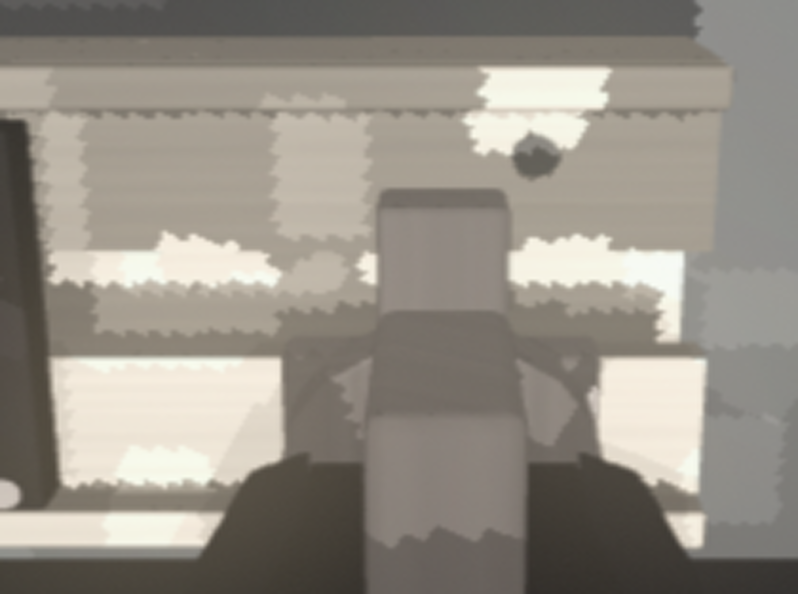

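```bash
cat > fit3.py <<'E'
from h import *
from scipy.optimize import least_squares
p=robot.camera('wrist'); S,R=pose()
def w(L,q):
    L=np.array(L)/1000.; a=q[2]; M=np.array([[np.cos(a),-np.sin(a)],[np.sin(a),np.cos(a)]])
    return np.c_[L[:,:2]@M.T+[q[0],q[1]],L[:,2]]
L=[(-160,-48,50),(-160,-40,50),(-160,-11,40),(-160,11,40),(-160,48,50)]
A=np.array([(732,66),(730,108),(712,250),(706,355),(703,548)])/[3.8,3.3]+[200,150]-.35
# slope points: far fence outer edge at left, lip edges at left
B=np.array([(2,68),(55,355)])/[3.8,3.3]+[200,150]-.35
def f(q):
    r=(proj(p,w(L,q))-A).ravel()
    out=[]
    for b,(y,z) in zip(B,[(-48,50),(11,40)]):
        e=proj(p,w([(-160,y,z),(-80,y,z)],q)); t=(b[0]-e[0,0])/(e[1,0]-e[0,0]); out.append(e[0,1]+t*(e[1,1]-e[0,1])-b[1])
    return np.r_[r,out]
r=least_squares(f,[.5534,.1076,2.051]); print("rail",r.x.round(4),r.fun.round(1))
zg=S["tool_pos"][2]+.0142
print(S["tool_pos"].round(4))
def st(q):
    x,y,a=q; ex=np.array([np.cos(a),np.sin(a),0]);ey=np.array([-np.sin(a),np.cos(a),0]);o=np.array([x,y,zg])
    return [o+sx*.007*ex-hy*ey+[0,0,z] for hy,z in((.03,.018),(.042,-.017)) for sx in(-1,1)]
C=np.array([(375,312),(508,312),(379,190),(507,190)])/[3.8,3.3]+[200,150]-.35
best=None
for a0 in(-1.09,2.05):
  k=least_squares(lambda q:(proj(p,st(q))-C).ravel(),[.606,.005,a0])
  if best is None or k.cost<best.cost: best=k
print("stud",best.x.round(4),best.fun.round(1))
q=r.x; ax=np.array([np.cos(q[2]),np.sin(q[2])]); n=np.array([-ax[1],ax[0]]); d=best.x[:2]-q[:2]
print("stud in rail frame: x",d@ax,"y",d@n,"dyaw",(best.x[2]-q[2]+np.pi/2)%np.pi-np.pi/2)
d=S["tool_pos"][:2]-q[:2]; print("tcp in rail frame",d@ax,d@n, "R",R.round(3).tolist())
E
python3 fit3.py
```

```text
rail [0.5511 0.1069 2.0538] [ 0.4 -0.5  0.2  0.3 -0.3 -0.1 -0.4  0.4  0.1 -0.3 -0.4  0.7]
[0.6063 0.0048 0.1362]
stud [ 0.6727  0.0394 -1.1032] [ -5.8 -18.6   5.8 -18.   -0.9  24.1   0.8  24.5]
stud in rail frame: x -0.11621699128511957 y -0.07628166659758132 dyaw -0.015364804835543477
tcp in rail frame -0.1160606048111208 -0.0014240091286476502 R [[-0.007, 0.888, 0.461], [0.004, 0.461, -0.888], [-1.0, -0.004, -0.007]]
```

```bash
sed -i 's/-hy\*ey/+hy*ey/; s/for sx in(-1,1)/for sx in(1,-1)/' fit3.py; sed -i 's/a0 in(-1.09,2.05)/a0 in(-1.09,)/' fit3.py; python3 fit3.py
```

```text
rail [0.5512 0.1069 2.054 ] [ 0.4 -0.5  0.2  0.4 -0.3 -0.1 -0.4  0.4  0.1 -0.4 -0.4  0.7]
[0.6063 0.0048 0.1363]
stud [0.6727 0.0394 2.0387] [ -5.8 -18.6   5.8 -18.   -0.9  24.1   0.8  24.5]
stud in rail frame: x -0.11618354454522346 y -0.07627815752791156 dyaw -0.015251744937626377
tcp in rail frame -0.11602886252499704 -0.0013929294256959655 R [[-0.007, 0.887, 0.461], [0.004, 0.461, -0.887], [-1.0, -0.004, -0.007]]
```

```bash
cat >> fit3.py <<'E'
def st2(q,n=0):
    x,y,a=q; ex=np.array([np.cos(a),np.sin(a),0]);ey=np.array([-np.sin(a),np.cos(a),0]);o=np.array([x,y,zg])
    return np.array([o+sx*.007*ex+sy*hy*ey+[0,0,z] for hy,z in((.03,.018),(.03,-.017),(.042,-.017)) for sy in (-1,1) for sx in(-1,1)])
q0=[*S["tool_pos"][:2],-1.09]
print(((proj(p,st2(q0))-[200,150])*[3.8,3.3]).round().tolist(),p["pose"].round(3).tolist())
E
python3 fit3.py|tail -1
```

```text
[[372.0, 916.0], [520.0, 916.0], [360.0, 402.0], [531.0, 402.0], [387.0, 718.0], [507.0, 718.0], [380.0, 292.0], [514.0, 292.0], [389.0, 793.0], [506.0, 793.0], [378.0, 195.0], [515.0, 195.0]] [[0.461, -0.846, -0.267, 0.674], [-0.887, -0.442, -0.132, 0.04], [-0.007, 0.298, -0.955, 0.282], [0.0, 0.0, 0.0, 1.0]]
```

```bash
cat >> fit3.py <<'E'
C=np.array([(366,415),(527,415),(375,312),(509,312),(379,208),(507,208)])/[3.8,3.3]+[200,150]-.35
I=[2,3,6,7,10,11]
k=least_squares(lambda q:(proj(p,st2(q)[I])-C).ravel(),q0); print("stud2",k.x.round(4),k.fun.round(1))
q=r.x; d=k.x[:2]-q[:2]
print("stud in rail frame: x",d@ax,"y",d@n,"dyaw",(k.x[2]-q[2]+np.pi/2)%np.pi-np.pi/2)
tl=R.T@np.r_[k.x[:2]-S["tool_pos"][:2],0]; print("stud rel tcp, tool axes",tl)
E
python3 fit3.py|tail -4
```

```text
[[371.0, 916.0], [520.0, 916.0], [360.0, 402.0], [530.0, 402.0], [387.0, 718.0], [507.0, 718.0], [380.0, 292.0], [514.0, 292.0], [388.0, 793.0], [506.0, 793.0], [378.0, 195.0], [515.0, 195.0]] [[0.461, -0.846, -0.267, 0.674], [-0.887, -0.442, -0.132, 0.04], [-0.007, 0.298, -0.955, 0.282], [0.0, 0.0, 0.0, 1.0]]
stud2 [ 0.6049  0.0042 -1.0804] [-2.1  1.4  0.3  1.   1.  -1.7  0.8 -2.  -0.8  0.5  1.4  0.2]
stud in rail frame: x -0.11594497021021893 y 0.00020813627517887756 dyaw 0.006816858582580743
stud rel tcp, tool axes [ 6.53158960e-06 -1.61037463e-03  2.10238967e-06]
```

```bash
python3 -m jog '{"claw":[1,1,1,1,1,1,1,1],"slide":[[0.6,0,0],[1.4,0,0],[2.2,0,0],[3.0,0,0],[3.6,0,0],[4.0,0,0],[4.2,0,0],[4.2,0,0]],"spin":[0,0,0,0,0,0,0,0]}'; python3 -c "
from h import *
goto([.6065,.0056,.071],-1.0876)
"
```

```text
time: 8.27
tool_pos: [0.6056, 0.0052, 0.0934]
eef_rot: [0.601, 0.367, 0.608, -0.367]
ft_force: [-0.1, 0.3, -2.9]
opening: 0.152
t 8.27 tcp [0.6056 0.0052 0.0934] yaw -1.0913 j6 1.05 F [-0.1  0.3 -2.9] op 0.152 tilt [-0.008  0.004 -1.   ]
slide cm [2.24 0.11 0.02] spin -0.004
```

```bash
python3 -m jog '{"claw":[1,1,1,1,1,1,1,1],"slide":[[0.3,0,0],[0.7,0,0],[1.1,0,0],[1.5,0,0],[1.8,0,0],[2.0,0,0],[2.1,0,0],[2.1,0,0]],"spin":[0,0,0,0,0,0,0,0]}'; python3 -c "
from h import *
goto([.6065,.0056,.0698],-1.0876)
p=robot.camera('wrist'); cv2.imwrite('pics/w5.png',p['img'])
p=robot.camera('scene'); crop(p,270,190,120,100,6,'pics/s5.png')
"
```

```text
time: 8.93
tool_pos: [0.6052, 0.0052, 0.0721]
eef_rot: [0.601, 0.367, 0.608, -0.367]
ft_force: [0.1, 0.2, -3.2]
opening: 0.155
t 8.93 tcp [0.6052 0.0052 0.0721] yaw -1.0914 j6 1.05 F [ 0.1  0.2 -3.2] op 0.155 tilt [-0.009  0.004 -1.   ]
slide cm [0.23 0.13 0.03] spin -0.004
```

View pics/w5.png

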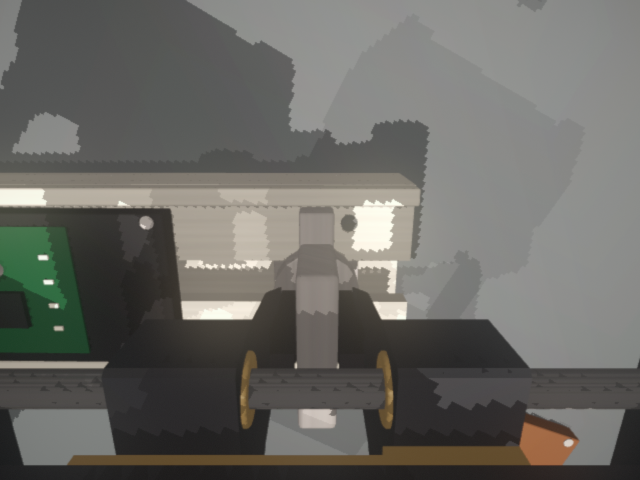

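View pics/s5.png

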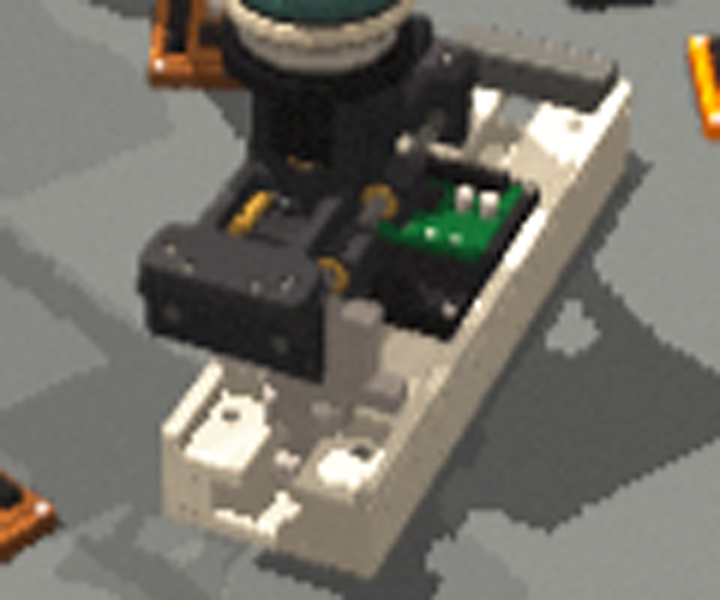

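```bash
python3 -m jog '{"claw":[1,1,1,1,1,1,1,1],"slide":[[0.1,0,0],[0.15,0,-0.5],[0.15,0,-1.3],[0.15,0,-2.1],[0.15,0,-2.9],[0.15,0,-3.7],[0.15,0,-4.3],[0.15,0,-4.6]],"spin":[0,0,0,0,0,0,0,0]}'; cat > rp.py <<'E'
from h import *
import sys
q=(.5520,.1071,2.0525); ax=np.array([np.cos(q[2]),np.sin(q[2])]); n=np.array([-ax[1],ax[0]])
S,R=pose(); d=S["tool_pos"][:2]-q[:2]; print("tcp rail x,y mm",(d@ax*1000).round(1),(d@n*1000).round(1),"torque",S["wrist_torque"].round(2))
X=float(sys.argv[1])/1000; t=np.array(q[:2])+ax*X+n*-.001
goto([t[0],t[1],float(sys.argv[2]) if len(sys.argv)>2 else .0698],q[2]-np.pi)
E
python3 rp.py 10
```

```text
time: 9.7
tool_pos: [0.5836, 0.0473, 0.0714]
eef_rot: [0.601, 0.366, 0.608, -0.367]
ft_force: [0.9, -0.9, -3.2]
opening: 0.155
tcp rail x,y mm -67.7 -0.3 torque [-0.03 -0.06  0.01]
t 9.7 tcp [0.5836 0.0473 0.0714] yaw -1.0903 j6 1.12 F [ 0.9 -0.9 -3.2] op 0.155 tilt [-0.008  0.004 -1.   ]
slide cm [ 0.21  0.06 -7.77] spin -0.001
```

```bash
python3 -m jog '{"claw":[1,1,1,1,1,1,1,1],"slide":[[0.1,0,-0.5],[0.1,0,-1.1],[0.12,0,-1.7],[0.12,0,-2.3],[0.15,0,-2.9],[0.15,0,-3.5],[0.15,0,-4.1],[0.15,0,-4.6]],"spin":[0,0,0,0,0,0,0,0]}'; python3 rp.py 10;  python3 -c "
from h import *
p=robot.camera('wrist'); cv2.imwrite('pics/w6.png',p['img'])
p=robot.camera('scene'); crop(p,270,170,120,100,6,'pics/s6.png')
"
```

```text
time: 10.37
tool_pos: [0.5621, 0.0886, 0.0703]
eef_rot: [0.601, 0.366, 0.608, -0.367]
ft_force: [2.5, -3.5, -0.3]
opening: 0.154
tcp rail x,y mm -21.1 -0.4 torque [-0.75 -0.45 -0.01]
t 10.37 tcp [0.5621 0.0886 0.0703] yaw -1.0902 j6 1.2 F [ 2.5 -3.5 -0.3] op 0.154 tilt [-0.008  0.004 -1.   ]
slide cm [ 0.07  0.06 -3.11] spin -0.001
```

View pics/w6.png

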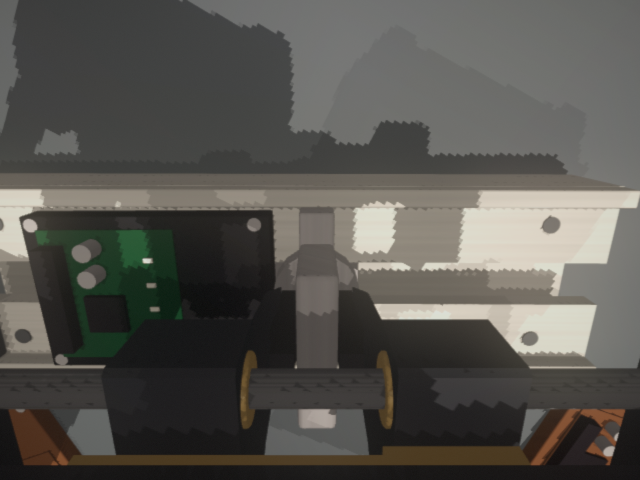

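View pics/s6.png

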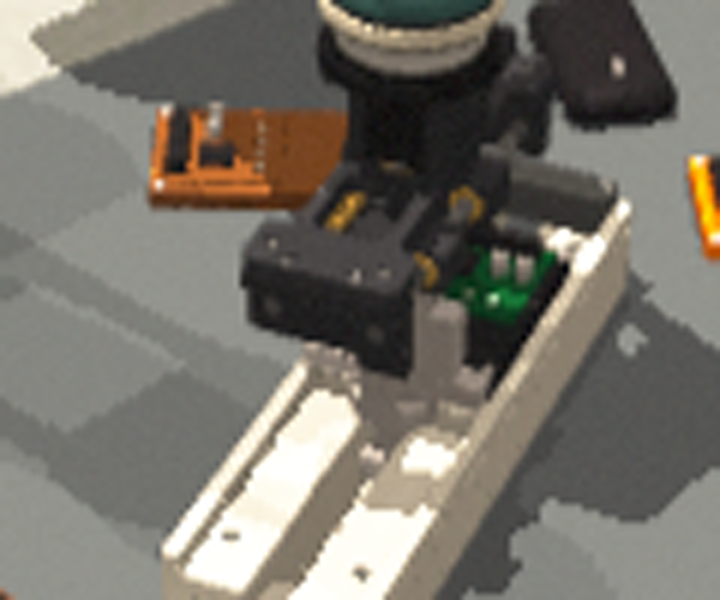

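The carrier is moving with the stud, with the collar against its rear edge at px (275,270). Next I'll go slower.

```bash
python3 -m jog '{"claw":[1,1,1,1,1,1,1,1],"slide":[[0,0,-0.4],[0,0,-0.9],[0,0,-1.4],[0.02,0,-1.9],[0.02,0,-2.3],[0.02,0,-2.6],[0.02,0,-2.7],[0.02,0,-2.7]],"spin":[0,0,0,0,0,0,0,0]}'; python3 rp.py 10
```

```text
time: 11.13
tool_pos: [0.5486, 0.1137, 0.0699]
eef_rot: [0.601, 0.366, 0.609, -0.367]
ft_force: [1.3, -0.8, 0.4]
opening: 0.155
tcp rail x,y mm 7.4 -0.1 torque [-0.42 -0.25 -0.  ]
t 11.13 tcp [0.5486 0.1137 0.0699] yaw -1.0898 j6 1.24 F [ 1.3 -0.8  0.4] op 0.155 tilt [-0.01   0.006 -1.   ]
slide cm [ 0.02  0.09 -0.26] spin -0.001
```

```bash
python3 -m jog '{"claw":[1,1,1,1],"slide":[[0,0,-0.1],[0,0,-0.2],[0,0,-0.3],[0,0,-0.3]],"spin":[0,0,0,0]}'; python3 rp.py 10
```

```text
time: 11.47
tool_pos: [0.5476, 0.1157, 0.07]
eef_rot: [0.601, 0.366, 0.608, -0.367]
ft_force: [3.5, -5.7, -0.7]
opening: 0.157
tcp rail x,y mm 9.7 -0.1 torque [-1.05 -0.55  0.  ]
t 11.47 tcp [0.5476 0.1157 0.07  ] yaw -1.0894 j6 1.25 F [ 3.5 -5.7 -0.7] op 0.157 tilt [-0.009  0.005 -1.   ]
slide cm [ 0.02  0.09 -0.03] spin -0.0
```

```bash
python3 -m jog '{"claw":[1,1,1,1],"slide":[[0,0,-0.1],[0,0,-0.2],[0,0,-0.2],[0,0,-0.2]],"spin":[0,0,0,0]}'; python3 rp.py 10;  python3 -c "
from h import *
p=robot.camera('wrist'); cv2.imwrite('pics/w7.png',p['img'])
p=robot.camera('scene'); crop(p,300,160,100,80,7,'pics/s7.png')
"
```

```text
time: 11.8
tool_pos: [0.5474, 0.116, 0.0701]
eef_rot: [0.602, 0.365, 0.608, -0.367]
ft_force: [4.6, -8.5, -0.2]
opening: 0.155
tcp rail x,y mm 10.0 -0.1 torque [-1.64 -0.72  0.02]
t 11.8 tcp [0.5474 0.116  0.0701] yaw -1.0887 j6 1.25 F [ 4.6 -8.5 -0.2] op 0.155 tilt [-0.008  0.002 -1.   ]
slide cm [0.03 0.09 0.  ] spin 0.0
```

View pics/w7.png

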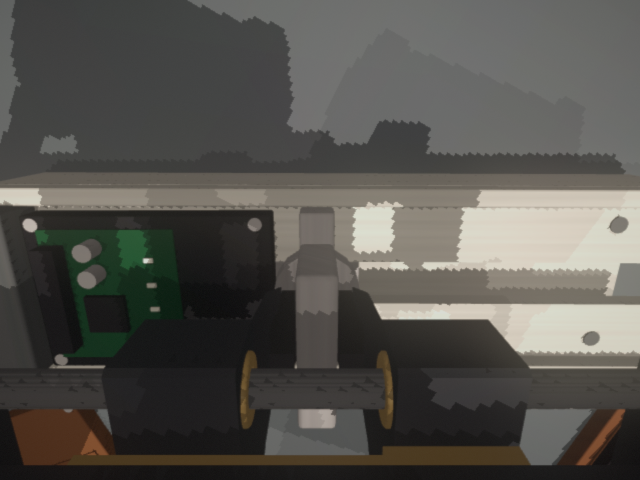

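View pics/s7.png

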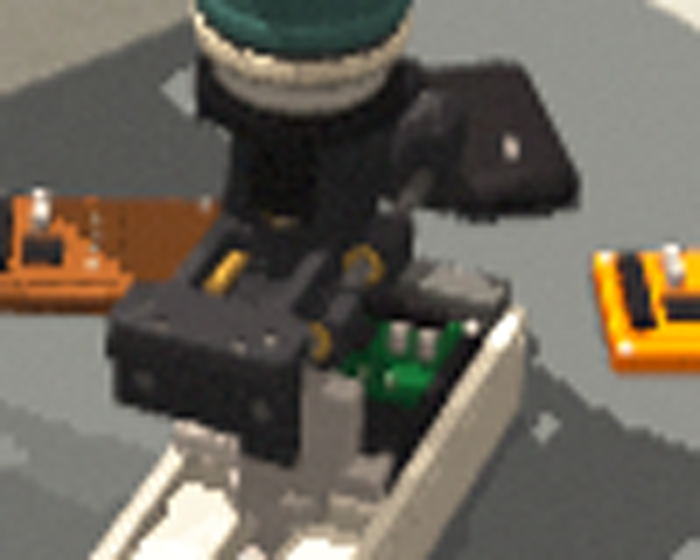

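```bash
python3 -m jog '{"claw":[1,1,1,1],"slide":[[0,0,-0.2],[0,0,-0.4],[0,0,-0.4],[0,0,-0.4]],"spin":[0,0,0,0]}'; python3 rp.py 10
```

```text
time: 12.23
tool_pos: [0.5471, 0.1166, 0.0705]
eef_rot: [0.604, 0.364, 0.606, -0.367]
ft_force: [5.3, -13.0, 0.3]
opening: 0.158
tcp rail x,y mm 10.7 -0.1 torque [-2.53 -1.04  0.11]
t 12.23 tcp [0.5471 0.1166 0.0705] yaw -1.0872 j6 1.26 F [  5.3 -13.    0.3] op 0.158 tilt [-0.005 -0.003 -1.   ]
slide cm [0.07 0.09 0.07] spin 0.002
```

Force climbs to 14 N with the position stuck at rail x of about 10, so the carrier is home. Next, the quarter turn while keeping a light push.

```bash
python3 -m jog '{"claw":[1,1,1,1,1,1,1,1],"slide":[[0,0,-0.1],[0,0,-0.1],[0,0,-0.1],[0,0,-0.1],[0,0,-0.1],[0,0,-0.12],[0,0,-0.14],[0,0,-0.15]],"spin":[-0.1,-0.2,-0.3,-0.4,-0.5,-0.6,-0.7,-0.8]}'; sed -i 's/q\[2\]-np.pi)/float(sys.argv[3]) if len(sys.argv)>3 else q[2]-np.pi)/; s/n\*-.001/n*0/' rp.py; python3 rp.py 12 .07 0.4817
```

```text
time: 12.9
tool_pos: [0.5485, 0.118, 0.071]
eef_rot: [0.7, 0.099, 0.7, -0.1]
ft_force: [6.5, -2.8, -2.9]
opening: 0.155
tcp rail x,y mm 11.3 -2.0 torque [-0.71 -1.29 -0.06]
t 12.9 tcp [0.5485 0.118  0.071 ] yaw -0.2826 j6 0.45 F [ 6.5 -2.8 -2.9] op 0.155 tilt [-0.    -0.002 -1.   ]
slide cm [ 0.1  -0.08 -0.19] spin -0.764
```

```bash
python3 -m jog '{"claw":[1,1,1,1,1,1,1,1],"slide":[[0.05,-0.05,-0.15],[0.05,-0.06,-0.16],[0.05,-0.08,-0.18],[0.05,-0.08,-0.18],[0.05,-0.08,-0.18],[0.05,-0.08,-0.18],[0.05,-0.08,-0.18],[0.05,-0.08,-0.18]],"spin":[-0.12,-0.24,-0.36,-0.48,-0.6,-0.7,-0.764,-0.764]}'; python3 rp.py 12 .07 0.4817;python3 -c "
from h import *
p=robot.camera('wrist'); cv2.imwrite('pics/w8.png',p['img'])
p=robot.camera('scene'); crop(p,300,160,100,80,7,'pics/s8.png')
p=robot.camera('top'); crop(p,220,220,120,90,6,'pics/t8.png')
"
```

```text
time: 13.57
tool_pos: [0.5476, 0.1178, 0.0705]
eef_rot: [0.687, -0.17, 0.686, 0.169]
ft_force: [4.3, -3.1, -2.5]
opening: 0.156
tcp rail x,y mm 11.6 -1.0 torque [-0.51 -0.87 -0.04]
t 13.57 tcp [0.5476 0.1178 0.0705] yaw 0.4837 j6 -0.31 F [ 4.3 -3.1 -2.5] op 0.156 tilt [ 0.002 -0.002 -1.   ]
slide cm [ 0.05  0.04 -0.1 ] spin 0.002
```

View pics/w8.png

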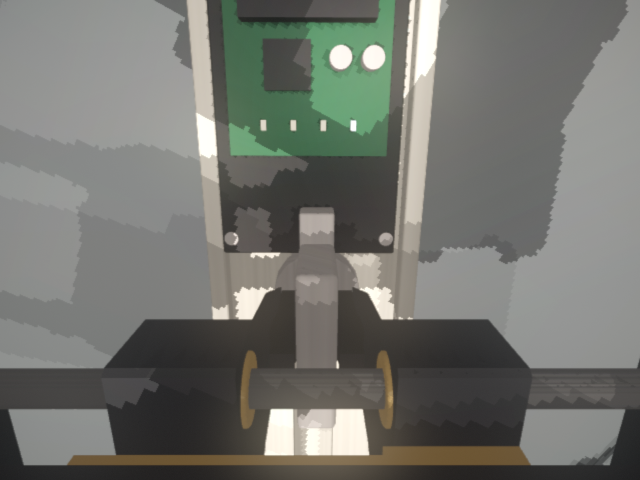

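View pics/s8.png

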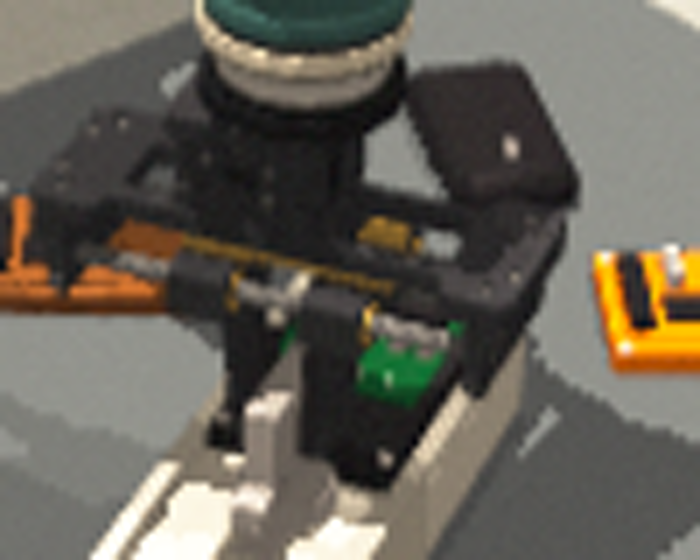

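View pics/t8.png

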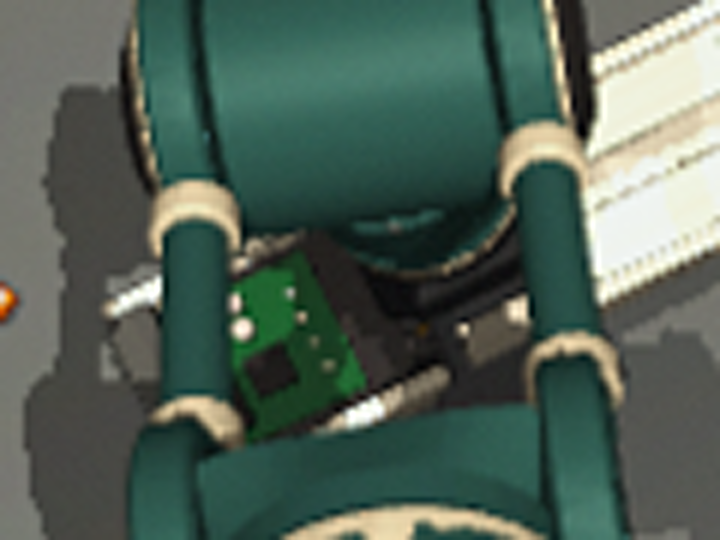

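```bash
python3 -m jog '{"claw":[0.4,0.4,0.4,0.4,0.4,0.4,0.4,0.4],"slide":[[0.05,0,0],[0.05,0,0],[0.05,0,0],[0.05,0,0],[0.05,0,0],[0.05,0,0],[0.05,0,0],[0.05,0,0]],"spin":[0,0,0,0,0,0,0,0]}'; python3 rp.py 12 .2 0.4817;python3 -c "
from h import *
p=robot.camera('wrist'); cv2.imwrite('pics/w9.png',p['img'])"
```

```text
time: 14.38
tool_pos: [0.5475, 0.1179, 0.0701]
eef_rot: [0.687, -0.169, 0.686, 0.168]
ft_force: [-0.9, 0.1, 0.2]
opening: 0.601
tcp rail x,y mm 11.6 -1.0 torque [-0.02 -0.14  0.07]
t 14.38 tcp [0.5475 0.1179 0.0701] yaw 0.481 j6 -0.31 F [-0.9  0.1  0.2] op 0.601 tilt [ 0.002 -0.002 -1.   ]
slide cm [-1.299e+01  1.000e-02 -9.000e-02] spin -0.001
```

View pics/w9.png

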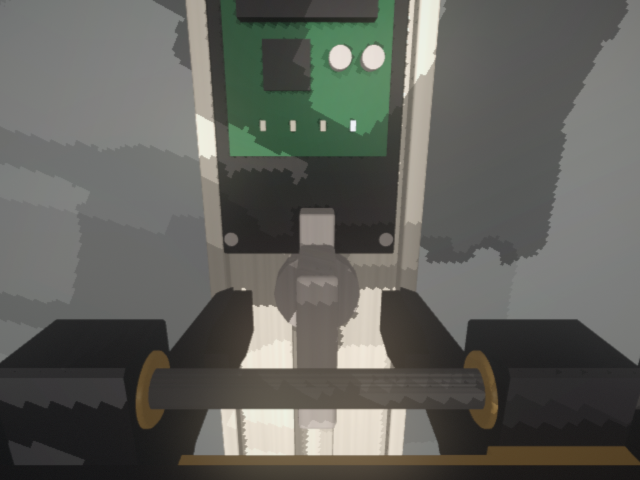

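The stud is released and standing (px 317,280), with the collar against the carrier edge. Next I'll go straight up and then back off.

```bash
python3 -m jog '{"claw":[0.4,0.4,0.4,0.4,0.4,0.4,0.4,0.4],"slide":[[-1,0,0],[-3,0,0],[-6,0,0],[-9,0,0],[-12,0,0],[-14,0,0],[-15,0,0],[-15,0,0]],"spin":[0,0,0,0,0,0,0,0]}'; python3 -c "
from h import *
p=robot.camera('wrist'); cv2.imwrite('pics/w10.png',p['img'])
S,R=pose(); print(S['tool_pos'],S['ft_force'])"
```

```text
time: 15.1
tool_pos: [0.5492, 0.1185, 0.2239]
eef_rot: [0.689, -0.169, 0.684, 0.168]
ft_force: [0.3, 0.6, 0.0]
opening: 0.6
[0.54796198 0.11823844 0.2214486 ] [-0.16162073 -0.52050434 -0.39470034]
```

View pics/w10.png

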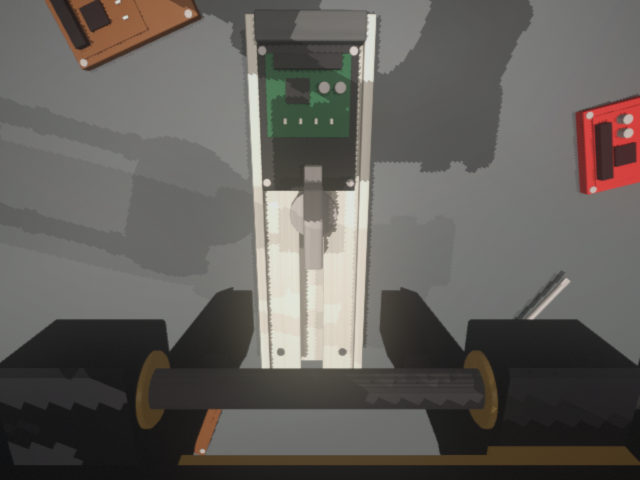

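```bash
python3 -c "
import cv2
im=cv2.imread('pics/w10.png')
cv2.imwrite('pics/w10a.png',cv2.resize(im[0:110,235:390],None,fx=5,fy=5,interpolation=cv2.INTER_CUBIC))
cv2.imwrite('pics/w10b.png',cv2.resize(im[150:290,235:390],None,fx=4.2,fy=4.2,interpolation=cv2.INTER_CUBIC))
from h import *
p=robot.camera('scene'); crop(p,300,170,100,80,7,'pics/s10.png')"
```

```text
(no output)
```

View pics/w10a.png

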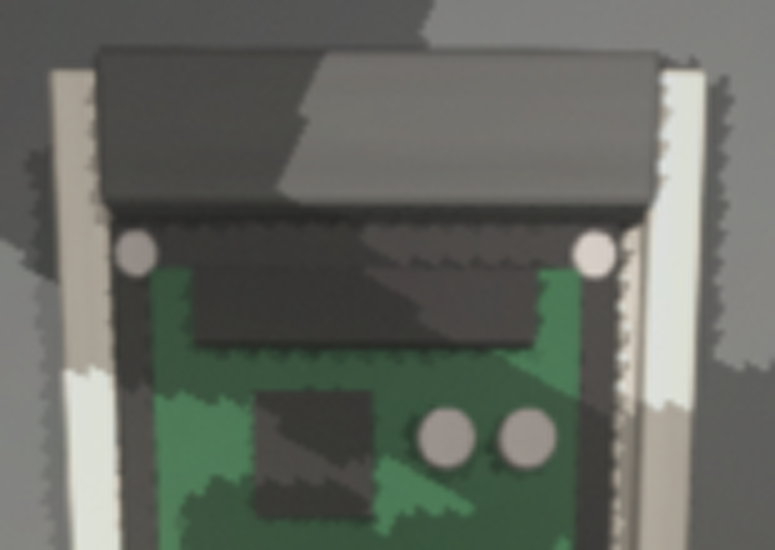

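View pics/w10b.png

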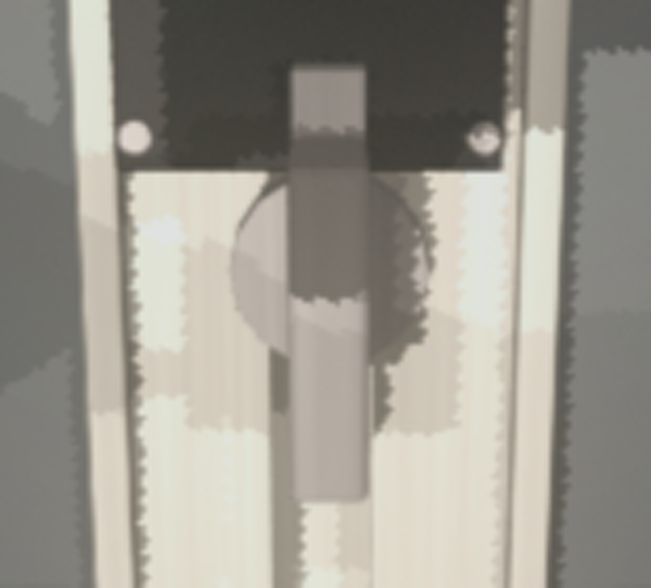

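View pics/s10.png

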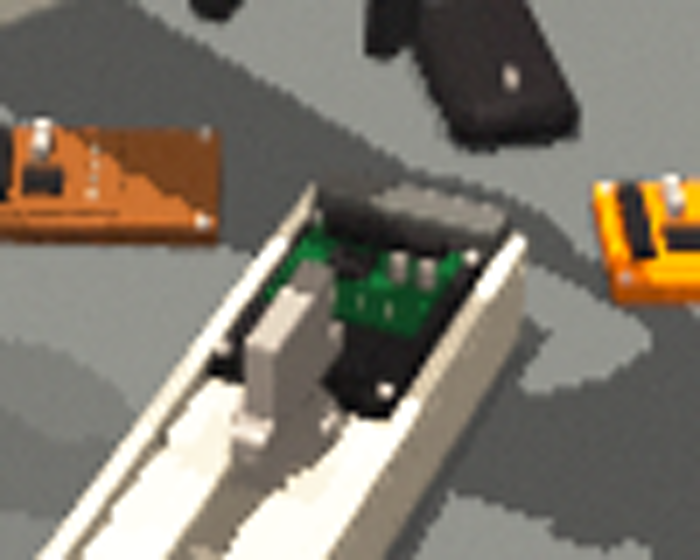

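The pictures agree: the carrier is flush with the stop, the wing lies over its rear edge parallel to the slot, the stud is seated, and the arm is clear.

```bash
python3 -c "
from plant import robot
print(robot.close_job(), robot.state()['time'])"
```

```text
the job is handed in; nothing more can be done
the job is handed in; nothing more can be done
```

The job is done and handed in at about 15 s of the 48 s allowed; the hand-in gave no verdict.

I took the stud from its stand and lowered it into the slot behind the carrier. I then slid it along so its collar pushed the carrier home, gave it a quarter turn against the carrier, let go, and lifted straight up.

**What the last checks showed:**
- **Carrier home:** it stopped with the stud at rail x of about +10 mm, as specified. Pushing harder only raised the force, to about 14 N. The close-up shows no gap at the stop.
- **Stud locked:** the wing lies along the slot and over the carrier's rear edge. The stud is upright with its collar at that edge. The head itself can't be seen under the lips, so I judge it locked from the turn angle of about 90° and the wing's direction.
- **Clear of everything:** the gripper never came near the carrier or the other things, and the tool force was close to zero after release.

**Where measurements disagreed:**
- The first fixed-camera estimates were about 2 to 3 mm off the wrist-camera ones. I used the wrist values for the stud and the slot.
- During the turn the tool drifted about 2 mm sideways, probably from friction. That was within the slot's free play, and it was about 1 mm off after correction.
- I compared the bench items by eye only; they appear where they were in the last pictures that show them.

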